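Eject the climate logger from its read-out dock and trap it with the other finger

ROBOT

A 6-joint arm with a two-finger parallel gripper is mounted at the origin on the work surface. World frame = base frame: x ahead of the robot, y to its left, z up, the work surface at z = 0. Lengths are in m, angles in rad, forces in N, time in s.
With the tool pointing down it reaches from about 0.35 to 0.775 m from the base axis. Payload 5.5 kg.
Tool frame: the origin (TCP) lies at the very end of the fingers, on their centre line; the grasp point (between the pads) lies 19 mm behind it; x points along the fingers, y is the direction in which the jaws open and shut, and the axes are right-handed (so a half turn about x gives the same grasp; the last joint's range is limited). The gripper opens to 85 mm and grips with 20 to 120 N. Pads are 22 mm wide; open, the fingers measure 114 mm over their backs; the gripper's body (76 mm by 85 mm) begins 54 mm behind the grasp point. The pads swing forward as they close: fully open they stand 13 mm farther back than shut.
Start: joints at [0.975, 0.313, 0.046, 1.304, 0, 1.431], TCP at [0.253, 0.516, 0.231] pointing down, gripper open.
Joint ranges: [-2.76, 2.76], [-0.86, 1.69], [-1.03, 1.26], [-2.2, 2.34], [-1.47, 1.5], [-3.14, 3.14]. Speed limits (rad/s): [2.57, 2.57, 3.14, 3.14, 3.14, 3.14].

INTERFACE

Orientations are given as a unit quaternion [w, x, y, z].
In Python, from workcell import readout, cams, env, finder gives the robot as it stands.
- The arm moves only by the tool drive_tool, never from a script. Its argument "moves" is a list that holds one entry, the list of rows, each a list of 7 numbers: the shift along the tool's x, y, z in m, then the turn, a rotation vector about the tool's x, y, z in rad, then the closure in counts, from 0 (fully open) to 255 (shut). A call has exactly 5 rows; each row is the pose to reach, as a shift and turn from the pose measured when the call began, along the tool's axes at that moment; what a row does not reach only later rows make up. A row lasts 1/8 s, in which the tool goes at most 62.5 mm and 10.7 degrees, less where a joint would pass 70% of its speed; a pose out of reach is approached as far as the arm can. A call with a gripper value outside its range is refused whole. The fingers move at their own pace and stop on an object; "squeeze" is the grip in N (left out, the last holds). Time passes only in rows, so rows that repeat a pose let the fingers close, or fill a call up. It gives the time, the measured TCP pose, the force and the opening at its end, in the units of the state.
- readout.get_state(): the state, without advancing time (a new reading comes with each control period).
- cams.read_camera(name): name is "side" or "top" or "wrist"; returns the picture (420x560x3 uint8, blue, green, red); there is no depth.
- cams.camera_params(name): a dict with "mtx" (3x3 intrinsics, pixels), "R" (3x3) and "t" (3): a world point X has camera coordinates R X + t; the wrist camera has in their place "mount" (4x4, takes a point from camera to tool coordinates, whose origin is the TCP and whose axes are the tool frame's). Camera axes: x right, y down, z forward; pixel columns grow to the right and rows downward; lengths in m; the calibration is good to about 2 mm. A picture is of the moment at which its call begins: read the wrist's pose just before it. camera_params takes no time and is no camera call.
- env.hand_in(): hands the job in, once; it reports no verdict.
Trained networks look in the newest picture that a camera, given by its name, has taken for a name from the list of things; names that differ only in an ending like _2 or _b are one class to them, and where a whole thing is asked for, a point or a joint stands for the part that bears it (a point fixed in the world has none). Each returns a list of dicts, best first, with "conf" (0 to 1); they miss things now and then, are a little off and sometimes report something else, mostly with a low value. They report only what shows in the picture. A call takes as long as a camera call. They do not tell look-alikes from the thing itself.
- finder.regions_of(camera, name): "pixels" (420x560 bool, what is visible of it) and "point" ([column, row] in pixels, amid what is visible of it).
The state is a dict: "clock": time; "joint_pos": joint angles; "qvel": joint speeds; "tau": joint torques, N m; "tcp_pos": TCP position; "orientation": TCP orientation; "wrist_force": force on the tool from outside, world axes, zero at the start; "ft_torque": the same for the moment, N m; "finger_gap": finger opening in m.
Only numpy, scipy, OpenCV 4.12 (cv2) and the standard library are available. Lean on these libraries where they do the work, as an engineer would, in place of code of your own. Each camera call takes 0.05 s, during which the arm holds its last target.

TASK

The climate logger in the read-out dock has been read: press the dock's eject key down with one finger, with the gripper's other finger standing in the bed in front of the logger, so that the logger springs out of its bay against that finger and is trapped before it slides off the low end of the sloping bed. The logger is only touched, never squeezed or lifted; the spare logger and the other things on the bench stay where they are. The program finishes while still holding the logger trapped on the bed.

Things in the scene. Friction and masses are not known exactly. Their poses are not given: they have to be found in the camera images.
- logger: The climate logger in the dock: a white plastic stick 80 mm long, 34 wide, 22 thick, about 0.11 kg, display on its top face. It lies on the sloping bed, its rear half hidden in the bay. Origin: middle of the lower edge of its front end, which faces down the slope. x points back along it, up the slope, y across, z out of its top. Its underside is slippery: let go on the bed, it slides down.
- bed (a point): Point on the surface of the bed, on its centre line, right under the front end of the docked logger, 34 mm above the bench. x points up the slope (18 degrees) to the bay, y to the left across the bed, z out of the bed, square to it. The aluminium bed is 37 mm wide between rails only 3.5 mm high; left of them (y 23 to 72 mm) is a flat shoulder 2 mm above the bed.
- bed_end (a point): Middle of the open low end of the bed, 70 mm down the slope from bed, 12 mm above the bench; axes as bed. A logger set free is driven 25 mm down the slope by a spring plate (3 N at first, 0.7 N at the end), then slides on past this end by its own weight, all within about 0.4 s, unless something stands in its way.
- bay (a point): Middle of the lower front edge of the roof over the bay, the dark hood that covers the rear half of the docked logger: 40 mm up the slope from bed and 25 mm off the bed; axes as bed. The hood is 60 mm wide, 75 mm long, its top 34 mm off the bed. Dock: a fixed dark wedge, 102 mm wide.
- key_top (a point): Middle of the top of the eject key, a ribbed grey paddle 30 mm along the slope by 26 mm across, on the left shoulder. Axes as bed. At rest it is at x -32, y 48, z 12 mm from bed, beside the empty bed ahead of the logger. It sinks square to the bed; fully down its top is 4 mm above the bed's level, so an equally long finger over the bed ends well below the logger's top.
- eject_key (a joint): Travel of the eject key in m: 0 at rest, 0.008 fully down; spring force 1.8 N at first, 4.6 N fully down. The catch in the bed that holds the logger lets go at about 0.004. When the key is let up, the catch rises again, into a groove under a logger that is more than 15 mm out.
- spare_logger: A second logger, the same in shape and size, lying flat on the bench away from the dock; to be left alone. Origin as for logger.
- cup_a: Low round rearing cup of dark soil with a black lid, 94 mm across, 62 mm high, standing on the bench; to be left alone. Origin: centre of its underside.
- cup_b: Narrow round cup of pale wood chips with a white lid, 72 mm across, 85 mm high, standing on the bench; to be left alone. Origin: centre of its underside.
- scoop: A spoon lying on the bench; to be left alone. Origin: middle of its underside.
There are look-alikes about, which are no part of the job. Of the things that look like the part that bears bed, the larger one is meant.

How it is judged:
On the way:
1. the eject key has been pressed down (value of joint eject_key above 0.0035 m).
At the end, for the whole second after the job is handed in: the logger has come 8 to 62 mm out of its docked place, lies flat on the bed (within 5 mm of its surface and 7 degrees of its direction), is at rest (below 10 mm/s) and is still held by a finger touching it (over 0.04 N) (x of logger in the frame of bed between -0.062 and -0.008 m and z of logger in the frame of bed between -0.003 and 0.005 m and angle between the x axis of logger and the x axis of bed, either way round below 0.12 rad and linear speed of logger below 0.01 m/s and contact force between the fingers and logger above 0.04 N); the arm keeps its last pose, push and grip.
It fails at once if the logger slides off the low end of the bed (x of logger in the frame of bed below -0.066 m).
It fails at once if the logger is lifted off the bed (z of logger in the frame of bed above 0.008 m).
It fails at once if the logger is squeezed or pushed hard (over 30 N) (contact force between the fingers and logger above 30 N).
It fails at once if the spare logger, a cup or the spoon is disturbed (moved over 25 mm) (distance of any of spare_logger, cup_a, cup_b, scoop from where it was at the start of the episode above 0.025 m).
It also fails if it takes over 26 s, if anything falls off the work surface, if the arm or the gripper's body presses on something with over 40 N, if the wrist force passes 120 N, or if a joint passes its speed limit or range.

## Working session

There is one attempt and no reset: what is moved stays moved. The work goes in short steps, Python scripts to look and compute and a tool call to move; the robot and the scene stay as the last step left them, time stands still between calls to the robot, and variables do not carry over. Pictures are saved under pics/ and viewed, and the job is handed in when it is done.

Besides the shell and the picture viewer there is one more tool, called after ">>>" as name(argument=value, ...) on one line, values as JSON. drive_tool: Moves the arm, as the interface text tells. Its arguments: {"type":"object","properties":{"moves":{"type":"array"},"squeeze":{"type":"number"}},"required":["moves"]}

```bash
ls; mkdir -p pics; python3 - <<'E'
from workcell import readout, cams, env, finder
import cv2, numpy as np
s=readout.get_state(); print(s)
for c in ["side","top","wrist"]:
    im=cams.read_camera(c); cv2.imwrite(f"pics/{c}0.png",im)
    p=cams.camera_params(c); print(c,{k:np.round(v,4).tolist() for k,v in p.items()})
    for n in ["logger","bed","key_top","bay"]:
        try:
            for r in finder.regions_of(c,n): print(c,n,round(r["conf"],2),np.round(r["point"],0),r["pixels"].sum())
        except Exception as e: print(c,n,e)
print(readout.get_state()["clock"])
E
```

```text
pics
{'clock': 0.0, 'joint_pos': array([ 9.75386299e-01,  3.14001115e-01,  4.49649239e-02,  1.30360173e+00,
       -1.24929274e-05,  1.43120844e+00]), 'qvel': array([-4.80166364e-06, -1.21706141e-03,  1.44319544e-03, -8.22231690e-04,
       -8.61024918e-04,  2.04032902e-03]), 'tau': array([-1.15726001e-03, -4.80628967e+01,  2.98533922e+01,  1.94303063e-02,
       -1.44494816e-04,  8.66258404e-06]), 'tcp_pos': array([0.25282711, 0.51585524, 0.23040272]), 'orientation': array([ 0.68859125,  0.15915661,  0.68905087, -0.16037505]), 'wrist_force': array([-0.2797722 , -0.09130862, -0.38418934]), 'ft_torque': array([-0.0123314 , -0.04640545, -0.01681323]), 'finger_gap': 0.08569041827159603}
side {'mtx': [[490.5647, 0.0, 287.8838], [0.0, 490.5647, 216.7663], [0.0, 0.0, 1.0]], 'R': [[0.8633, -0.5045, -0.016], [-0.3817, -0.6318, -0.6746], [0.3303, 0.5885, -0.738]], 't': [-0.453, 0.2474, 0.9993]}
side logger 0.5 [330. 203.] 321
side bed 0.95 [265. 279.] 2142
side bed 0.85 [321. 196.] 3002
side key_top 0.61 [300. 210.] 125
side key_top 0.52 [245. 286.] 90
side bay 0.81 [262. 274.] 2128
side bay 0.72 [322. 198.] 3204
top {'mtx': [[449.3968, 0.0, 279.3107], [0.0, 449.3968, 211.3816], [0.0, 0.0, 1.0]], 'R': [[0.0223, -0.9997, -0.008], [-0.9867, -0.0208, -0.1615], [0.1613, 0.0115, -0.9868]], 't': [-0.0202, 0.5364, 1.1234]}
top logger 0.76 [275. 171.] 202
top logger 0.17 [265. 175.] 2596
top bed 0.72 [265. 177.] 2460
top bed 0.65 [307. 259.] 1327
top bed 0.58 [265. 196.] 98
top key_top 0.7 [266. 195.] 120
top key_top 0.59 [306. 277.] 56
top bay 0.9 [261. 174.] 2608
top bay 0.67 [308. 258.] 1336
wrist {'mtx': [[339.6842, 0.0, 276.195], [0.0, 339.6842, 208.353], [0.0, 0.0, 1.0]], 'mount': [[0.0003, -0.2866, 0.9581, -0.1428], [1.0, -0.0003, -0.0004, -0.0005], [0.0004, 0.9581, 0.2866, -0.0742], [0.0, 0.0, 0.0, 1.0]]}
0.75
```

View pics/side0.png

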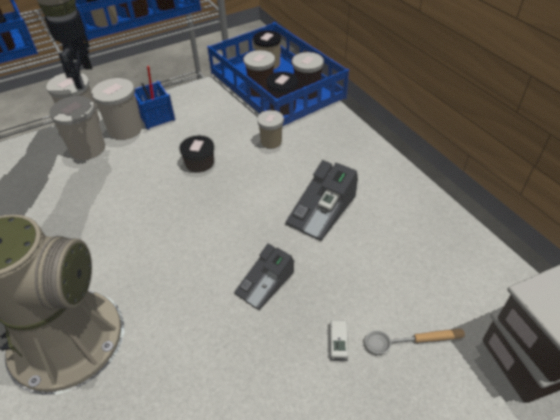

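View pics/top0.png

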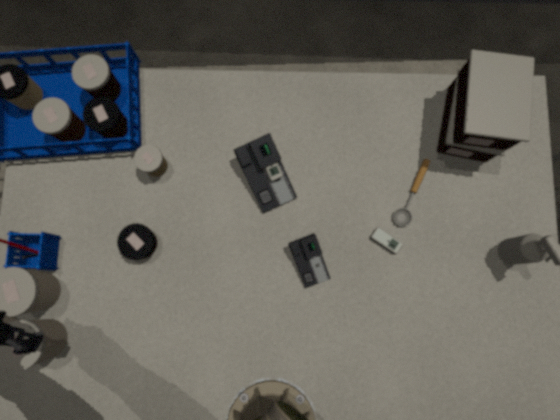

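View pics/wrist0.png

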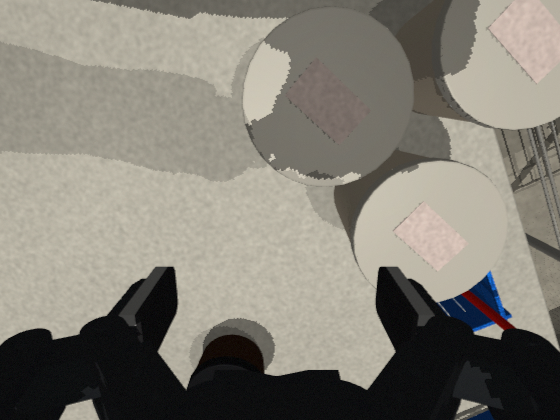

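Two docks stand out: the larger at top (265,177) / side (321,198), with a white logger in its bay, and a smaller empty one at top (307,259) / side (265,279). The larger is the one meant. I'll confirm that in an enlarged crop.

```bash
python3 - <<'E'
import cv2, numpy as np
t=cv2.imread("pics/top0.png"); s=cv2.imread("pics/side0.png")
a=cv2.resize(t[125:225,225:335],None,fx=6,fy=6,interpolation=cv2.INTER_CUBIC)[:600,:400+260]
cv2.imwrite("pics/topc.png",a)
b=cv2.resize(s[150:250,270:380],None,fx=6,fy=6,interpolation=cv2.INTER_CUBIC)
cv2.imwrite("pics/sidec.png",b)
E
```

```text
(no output)
```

View pics/topc.png

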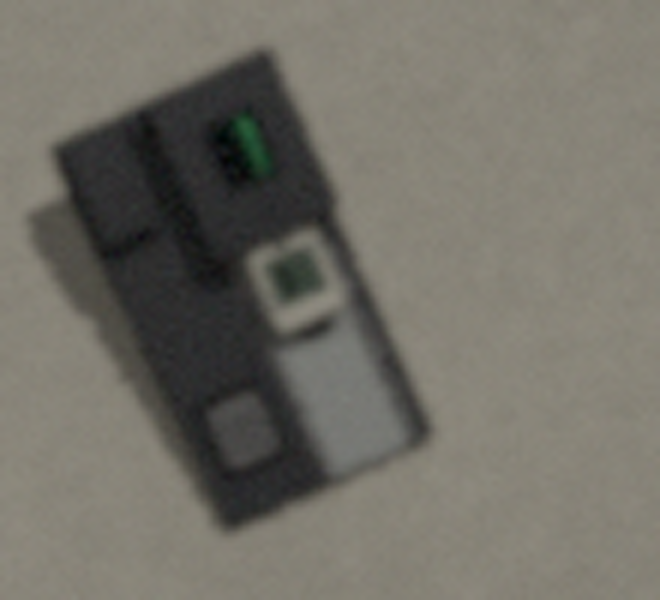

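View pics/sidec.png

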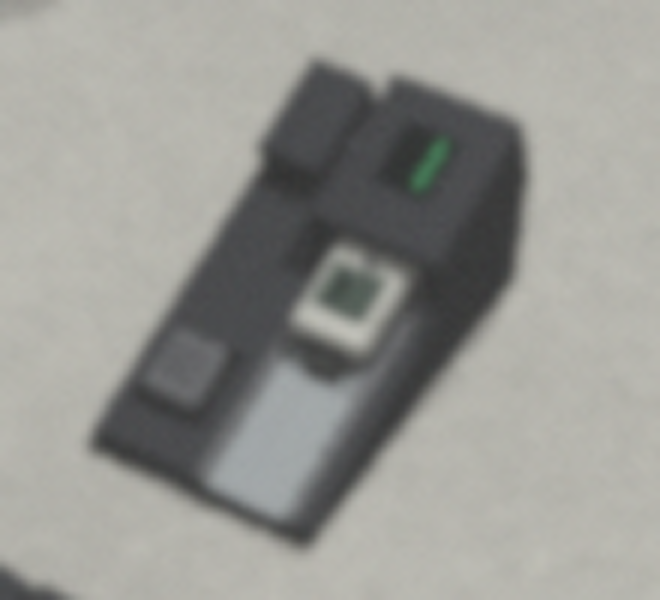

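The crop confirms it. The larger dock holds a white logger with its display up, its grey ribbed key sits at top crop (243,431), and the aluminium bed's low end runs from (330,482) to (415,440). Next I'll fit its pose in x, y and yaw.

```bash
cat > h.py <<'E'
import numpy as np, cv2
from scipy.optimize import least_squares
from scipy.spatial.transform import Rotation as Ro
S=np.deg2rad(18)
def bedR(yaw): return Ro.from_euler('z',yaw).as_matrix()@Ro.from_euler('y',-S).as_matrix()
def q2R(q): return Ro.from_quat([q[1],q[2],q[3],q[0]]).as_matrix()
def proj(p,X,st=None):
    K=np.array(p["mtx"]); 
    if "R" in p: c=X@np.array(p["R"]).T+np.array(p["t"])
    else:
        M=np.array(p["mount"]); w=(X-st["tcp_pos"])@q2R(st["orientation"]); c=(w-M[:3,3])@M[:3,:3]
    u=c@K.T; return u[:,:2]/u[:,2:]
def bed2w(pose,P): return np.asarray(P)@bedR(pose[2]).T+np.array([pose[0],pose[1],.034])
E
python3 - <<'E'
from h import *
from workcell import cams, readout
P=np.array([[-32,48,12],[-70,18.5,0],[-70,-18.5,0],[-47,35,12],[-17,61,12]])/1e3
f=lambda a,o:(np.array(a)+.5)/6-.5+np.array(o)
obs={"top":(f([[243,431],[330,482],[415,440]],[225,125]),P[:3]),"side":(f([[187,365],[205,480],[293,518]],[270,150]),P[:3])}
def res(v): return np.concatenate([(proj(cams.camera_params(c),bed2w(v,p))-o).ravel() for c,(o,p) in obs.items()])
r=least_squares(res,[.53,.03,.45]); print(r.x,np.round(r.fun,2))
st=readout.get_state(); R=q2R(st["orientation"]); print(np.round(R,3))
E
```

```text
[0.63005267 0.00303534 0.48234352] [ 0.05 -0.15  1.12 -1.13 -0.68 -0.18 -0.42 -0.23  0.13  0.42 -1.03  0.25]
[[ 0.     0.44   0.898]
 [ 0.     0.898 -0.44 ]
 [-1.     0.    -0.   ]]
```

```bash
cat >> h.py <<'E'
def toolR(yaw):
    B=bedR(yaw); return np.column_stack([-B[:,2],B[:,1],B[:,0]])
def delta(st,pose,tip):
    R0=q2R(st["orientation"]); T=bed2w(pose,[tip])[0]
    d=R0.T@(T-st["tcp_pos"]); rv=Ro.from_matrix(R0.T@toolR(pose[2])).as_rotvec(); return d,rv,T
E
python3 - <<'E'
from h import *
from workcell import cams, readout
pose=[.630,.003,.482]; st=readout.get_state()
d,rv,T=delta(st,pose,[-.04,.024,.12]); print(T,d,rv,np.linalg.norm(d),np.degrees(np.linalg.norm(rv)))
E
```

```text
[ 0.55230939 -0.01055837  0.1357661 ] [ 0.09554062 -0.34139505  0.50057719] [-0.92989127 -0.29065919  0.14715154] 0.6133971866584615 56.454055443794616
```

>>> drive_tool(moves=[[[0, -0.034, 0.05, -0.093, -0.029, 0.015, 60], [0, -0.068, 0.1, -0.186, -0.058, 0.03, 100], [0, -0.102, 0.15, -0.28, -0.087, 0.044, 130], [0, -0.137, 0.2, -0.372, -0.116, 0.059, 130], [0, -0.171, 0.25, -0.465, -0.145, 0.074, 130]]])

```text
clock: 1.38
tcp_pos: [0.403, 0.2512, 0.2317]
orientation: [0.761, 0.009, 0.649, 0.019]
wrist_force: [-0.4, -0.9, 0.9]
finger_gap: 0.0421
```

```bash
python3 - <<'E'
from h import *
from workcell import cams, readout
pose=[.630,.003,.482]; st=readout.get_state()
d,rv,T=delta(st,pose,[-.04,.024,.12]); print(st["tcp_pos"],st["finger_gap"],st["clock"],d,rv,np.linalg.norm(d),np.degrees(np.linalg.norm(rv)))
E
```

```text
[0.40302174 0.25118836 0.23168092] 0.042093665456732224 1.375 [ 0.10761342 -0.26771027  0.1294155 ] [-0.46124088 -0.14333081  0.07259489] 0.3162242983649235 27.984568655460848
```

>>> drive_tool(moves=[[[0.02, -0.054, 0.026, -0.092, -0.029, 0.015, 145], [0.04, -0.107, 0.052, -0.185, -0.057, 0.03, 145], [0.06, -0.16, 0.078, -0.277, -0.086, 0.044, 145], [0.085, -0.214, 0.104, -0.37, -0.115, 0.058, 145], [0.107, -0.267, 0.129, -0.461, -0.143, 0.073, 145]]])

```text
clock: 2.0
tcp_pos: [0.5505, -0.0081, 0.1377]
orientation: [0.786, -0.141, 0.57, 0.194]
wrist_force: [1.7, 0.7, 0.6]
finger_gap: 0.0367
```

```bash
python3 - <<'E'
from h import *
from workcell import cams, readout, finder
pose=[.630,.003,.482]; st=readout.get_state()
d,rv,T=delta(st,pose,[-.04,.024,.12]); print(st["tcp_pos"],st["finger_gap"],st["clock"],np.round(np.r_[d,rv],4),np.abs(st["qvel"]).max())
im=cams.read_camera("wrist"); cv2.imwrite("pics/w1.png",im); np.save("w1st.npy",st,allow_pickle=True)
for n in ["key_top","bed","logger"]:
    for r in finder.regions_of("wrist",n): print(n,round(r["conf"],2),np.round(r["point"],0),r["pixels"].sum())
P=np.array([[-32,48,12],[-70,18.5,0],[-70,-18.5,0],[0,17,22],[0,-17,22]])/1e3
print(proj(cams.camera_params("wrist"),bed2w(pose,P),st))
E
```

```text
[ 0.55053807 -0.00814684  0.13767532] 0.036749680017199714 2.0 [ 0.002  -0.003  -0.0002  0.0029  0.002   0.0002] 1.6140448039133297
key_top 0.89 [302. 212.] 1271
bed 0.82 [269.   6.] 1494
bed 0.68 [279. 242.] 20712
logger 0.77 [248. 275.] 1701
[[302.33570351 215.69091892]
 [264.77958629 164.77990705]
 [217.58973599 164.670374  ]
 [262.61524996 258.5034457 ]
 [219.11055675 258.41141878]]
```

View pics/w1.png

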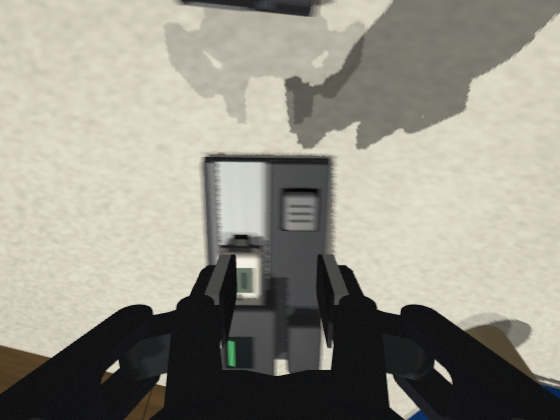

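```bash
python3 - <<'E'
from h import *
from workcell import cams, readout, finder
pose=[.630,.003,.482]; st=readout.get_state()
im=cams.read_camera("wrist"); cv2.imwrite("pics/w2.png",im)
import pickle; pickle.dump(st,open("w2.pkl","wb"))
print(st["tcp_pos"],np.abs(st["qvel"]).max(),st["clock"])
for n in ["key_top","logger"]:
    for r in finder.regions_of("wrist",n): print(n,round(r["conf"],2),np.round(r["point"],0),r["pixels"].sum())
c=cv2.resize(im[140:390,190:350],None,fx=4,fy=4,interpolation=cv2.INTER_CUBIC)
cv2.imwrite("pics/w2c.png",c[:600])
E
```

```text
[ 0.54939341 -0.00760935  0.13694291] 0.04772055546913636 2.2
key_top 0.93 [302. 213.] 1328
logger 0.7 [248. 276.] 1672
logger 0.55 [276. 243.] 20489
```

View pics/w2c.png

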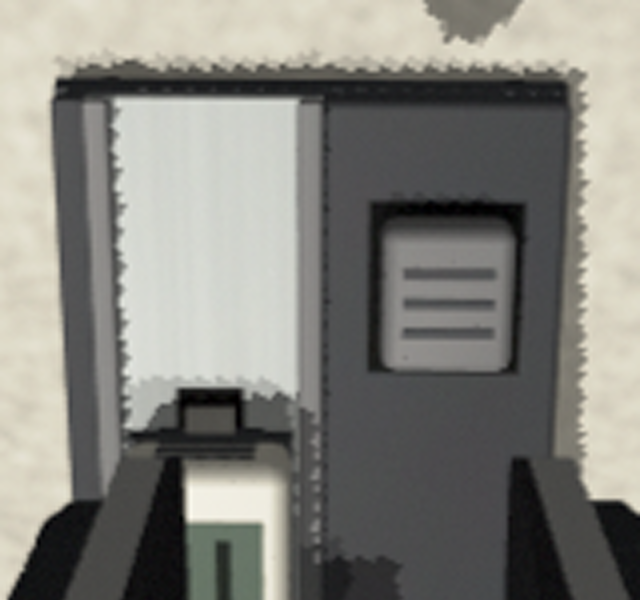

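```bash
python3 - <<'E'
from h import *
import pickle
from workcell import cams, readout
st=pickle.load(open("w2.pkl","rb"))
P=np.array([[-32,48,12],[-70,18.5,0],[-70,-18.5,0],[0,17,22]])/1e3
f=lambda a,o,k:(np.array(a)+.5)/k-.5+np.array(o)
o=f([[448,295],[299,98],[115,98]],[190,140],4)
for (w) in (0,1):
  def res(v):
    a=(proj(cams.camera_params("wrist"),bed2w(v,P[:3]),st)-o).ravel()
    return a
  r=least_squares(res,[.63,.003,.48]); 
print(r.x,np.round(r.fun,2))
# scale check
d,rv,T=delta(st,r.x,[-.03,.024,.03]); print(T,np.round(np.r_[d,rv],4))
B=bedR(r.x[2]); print("tcp in bed",B.T@(st["tcp_pos"]-np.array([r.x[0],r.x[1],.034])))
print(proj(cams.camera_params("wrist"),bed2w(r.x,np.array([[0,17,22],[0,-17,22],[0,0,0],[-30,0,4],[-47,35,12],[-17,61,12]])/1e3),st)*4+1.5-np.array([760,560]))
# finger pixel: in tool frame points (x, y, z=±11)
M=cams.camera_params("wrist"); 
for x in (0,-.005,-.01):
  T=np.array([[x,-.0185,-.011],[x,.0185,-.011],[x,.0185,.011],[x,.0265,-.011]])@q2R(st["orientation"]).T+st["tcp_pos"]
  print(x,(proj(M,T,st)*4+1.5-np.array([760,560])).round().tolist())
E
```

```text
[0.62698275 0.00294413 0.48397797] [ 1.14  1.06  0.15 -0.55 -1.29 -0.22]
[0.5823548  0.00659823 0.05326119] [ 0.0906 -0.0027  0.0083 -0.0062 -0.0017 -0.0003]
tcp in bed [-0.03817605  0.02676121  0.12064473]
[[294.15955483 473.03030748]
 [119.05641377 474.15378615]
 [216.88278637 428.97789512]
 [210.00366037 298.27983142]
 [385.79655811 224.93859427]
 [517.16694689 371.19990393]]
0 [[179.0, 445.0], [503.0, 445.0], [497.0, 615.0], [573.0, 444.0]]
-0.005 [[174.0, 463.0], [508.0, 463.0], [502.0, 638.0], [581.0, 463.0]]
-0.01 [[168.0, 483.0], [514.0, 482.0], [507.0, 662.0], [588.0, 482.0]]
```

>>> drive_tool(moves=[[[0.025, -0.002, 0.009, -0.006, -0.002, 0, 145], [0.055, -0.002, 0.009, -0.006, -0.002, 0, 145], [0.08, -0.002, 0.009, -0.006, -0.002, 0, 145], [0.098, -0.002, 0.009, -0.006, -0.002, 0, 145], [0.098, -0.002, 0.009, -0.006, -0.002, 0, 145]]])

```text
clock: 2.98
tcp_pos: [0.5835, 0.0133, 0.0471]
orientation: [0.785, -0.143, 0.57, 0.197]
wrist_force: [0.4, 0.6, -0.8]
finger_gap: 0.037
```

```bash
cat > look.py <<'E'
from h import *
import sys
from workcell import cams, readout
pose=[.627,.003,.484]; n=sys.argv[1]
st=readout.get_state(); B=bedR(pose[2])
print(st["clock"],"tcp in bed",np.round(B.T@(st["tcp_pos"]-np.array([pose[0],pose[1],.034])),4),"F bed",B.T@st["wrist_force"],st["finger_gap"],np.abs(st["qvel"]).max())
d,rv,T=delta(st,pose,[-.029,.025,.0]); print(np.round(np.r_[d,rv],4))
w=cams.read_camera("wrist"); s=cams.read_camera("side"); t=cams.read_camera("top")
a=cv2.resize(w[100:350,150:400],(400,400),interpolation=cv2.INTER_CUBIC)
b=cv2.resize(s[150:250,270:370],(400,400),interpolation=cv2.INTER_CUBIC)
cv2.imwrite(f"pics/{n}.png",np.hstack([a,b]))
E
python3 look.py l1
```

```text
2.975 tcp in bed [-0.028   0.0294  0.0229] F bed [ 0.39803229  0.36642369 -0.93970226] 0.03702564995185939 0.02481245698718683
[ 0.0228 -0.0044 -0.0011  0.0073  0.0004 -0.0024]
```

View pics/l1.png

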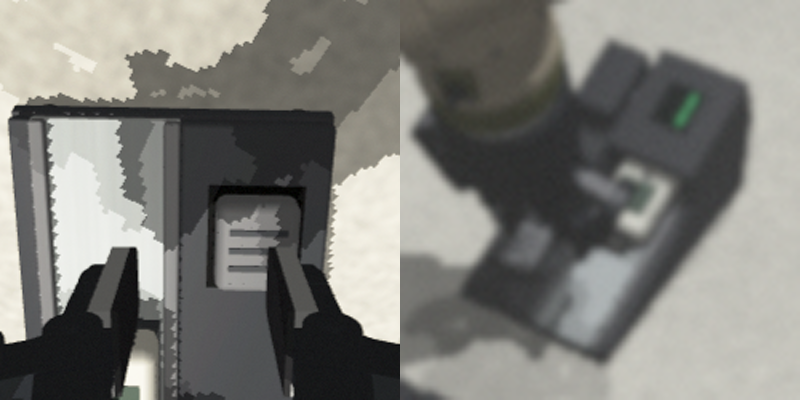

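```bash
python3 - <<'E'
from h import *
from workcell import cams, readout
st=readout.get_state(); M=cams.camera_params("wrist")
P=np.array([[-32,48,12],[-70,18.5,0],[-70,-18.5,0],[-47,35,12]])/1e3
f=lambda a,o,k:(np.array(a)+.5)/k-.5+np.array(o)
o=f([[258,242],[164,120],[46,120]],[150,100],1.6)
r=least_squares(lambda v:(proj(M,bed2w(v,P[:3]),st)-o).ravel(),[.63,.003,.48]); print(r.x,np.round(r.fun,2))
for pose in (r.x,[.627,.003,.484]):
  d,rv,T=delta(st,pose,[-.029,.025,.02]); print(np.round(np.r_[d,rv],4))
print(st["clock"])
for x in (0,-.004,-.008):
  T=np.array([[x,-.0185,-.011],[x,.0185,-.011],[x,.0265,-.011]])@q2R(st["orientation"]).T+st["tcp_pos"]
  print(x,((proj(M,T,st)+.5-np.array([150,100]))*1.6).round().tolist())
E
```

```text
[0.62946775 0.00285978 0.50994462] [ 0.98  1.46 -0.57 -1.16 -0.41  0.08]
[ 0.0049 -0.0046 -0.001  -0.0181  0.0032  0.0084]
[ 0.0045 -0.0024 -0.0024  0.0066  0.0032  0.0003]
3.125
0 [[136.0, 242.0], [266.0, 242.0], [294.0, 242.0]]
-0.004 [[134.0, 248.0], [267.0, 248.0], [296.0, 248.0]]
-0.008 [[132.0, 254.0], [269.0, 254.0], [298.0, 254.0]]
```

>>> drive_tool(moves=[[[0.003, -0.002, -0.001, 0, 0.002, 0, 145], [0.006, -0.003, -0.002, 0, 0.003, 0, 145], [0.007, -0.003, -0.002, 0, 0.003, 0, 145], [0.007, -0.003, -0.002, 0, 0.003, 0, 145], [0.007, -0.003, -0.002, 0, 0.003, 0, 145]]])

```text
clock: 3.75
tcp_pos: [0.5867, 0.0093, 0.0417]
orientation: [0.785, -0.143, 0.57, 0.196]
wrist_force: [-0.3, -0.8, -0.1]
finger_gap: 0.0367
```

```bash
python3 look.py l2
```

```text
3.75 tcp in bed [-0.0287  0.0243  0.0175] F bed [-0.63500396 -0.52981801  0.11727675] 0.03667824092079391 0.0018689125866184287
[ 0.0175  0.0007 -0.0003  0.0063  0.0001  0.0003]
```

View pics/l2.png

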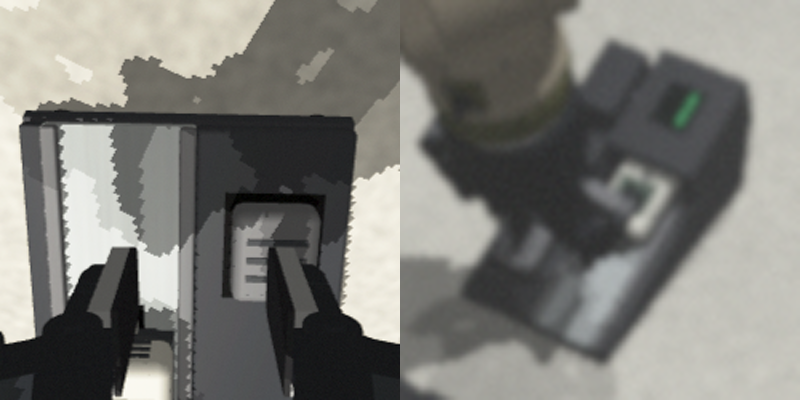

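```bash
python3 - <<'E'
from h import *
from workcell import cams, readout
st=readout.get_state(); M=cams.camera_params("wrist")
P=np.array([[-47,35,11],[-47,61,11],[-17,35,11],[-70,18.5,0],[-70,-18.5,0]])/1e3
f=lambda a,o,k:(np.array(a)+.5)/k-.5+np.array(o)
o=f([[231,202],[321,202],[231,300],[180,125],[60,125]],[150,100],1.6)
g=lambda v,P:bed2w(v[:3],P)+np.array([0,0,v[3]])
r=least_squares(lambda v:(proj(M,g(v,P),st)-o).ravel(),[.63,.003,.48,0]); print(r.x,np.round(r.fun,2))
r3=least_squares(lambda v:(proj(M,g(np.r_[v,0],P),st)-o).ravel(),[.63,.003,.48]); print(r3.x,np.round(r3.fun,2))
for v in (r.x,np.r_[r3.x,0]):
  B=bedR(v[2]); print("tcp in bed",np.round(B.T@(st["tcp_pos"]-np.array([v[0],v[1],.034+v[3]])),4))
  print(((proj(M,g(v,np.array([[0,17,22],[0,17,0],[0,17,3.5],[0,0,0]])/1e3),st)+.5-np.array([150,100]))*1.6).round().tolist())
E
```

```text
[ 0.6288338   0.00404749  0.50223635 -0.0037104 ] [ 1.46  2.27 -0.56  1.8   1.17 -3.15 -1.05 -0.93 -1.01 -0.18]
[0.62656784 0.00291631 0.5041605 ] [ 1.95  2.79  1.49  2.21  1.73 -1.15 -1.6  -1.8  -3.62 -0.89]
tcp in bed [-0.029   0.0249  0.0215]
[[176.0, 364.0], [179.0, 324.0], [179.0, 330.0], [130.0, 324.0]]
tcp in bed [-0.0277  0.0249  0.0172]
[[175.0, 369.0], [179.0, 328.0], [178.0, 334.0], [128.0, 328.0]]
```

>>> drive_tool(moves=[[[0.002, 0, -0.001, 0.01, 0, 0, 145], [0.004, 0, -0.001, 0.01, 0, 0, 145], [0.006, 0, -0.001, 0.01, 0, 0, 145], [0.008, 0, -0.001, 0.01, 0, 0, 145], [0.008, 0, -0.001, 0.01, 0, 0, 145]]])

```text
clock: 4.53
tcp_pos: [0.5881, 0.0101, 0.0338]
orientation: [0.786, -0.14, 0.571, 0.193]
wrist_force: [-0.8, -0.4, 1.1]
finger_gap: 0.037
```

```bash
python3 look.py l3
```

```text
4.525 tcp in bed [-0.0297  0.0244  0.0094] F bed [-0.50616511 -0.04383321  1.29490416] 0.0369800482078308 0.001884527431446391
[ 0.0094  0.0006  0.0007 -0.0035  0.      0.0002]
```

View pics/l3.png

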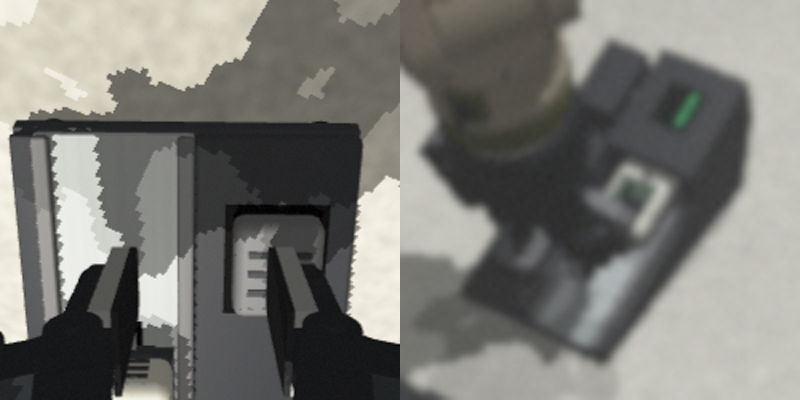

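>>> drive_tool(moves=[[[0.001, 0, 0, 0, 0, 0, 145], [0.002, 0, 0, 0, 0, 0, 145], [0.003, 0, 0, 0, 0, 0, 145], [0.003, 0, 0, 0, 0, 0, 145], [0.003, 0, 0, 0, 0, 0, 145]]])

```text
clock: 5.3
tcp_pos: [0.5889, 0.0105, 0.031]
orientation: [0.786, -0.14, 0.571, 0.193]
wrist_force: [-1.8, -1.0, 2.5]
finger_gap: 0.0369
```

```bash
python3 look.py l4
```

```text
5.3 tcp in bed [-0.0297  0.0244  0.0065] F bed [-1.19339341  0.00842474  2.98940591] 0.036856271366575065 0.003060120243581538
[ 0.0065  0.0006  0.0007 -0.0035  0.      0.0003]
```

View pics/l4.png

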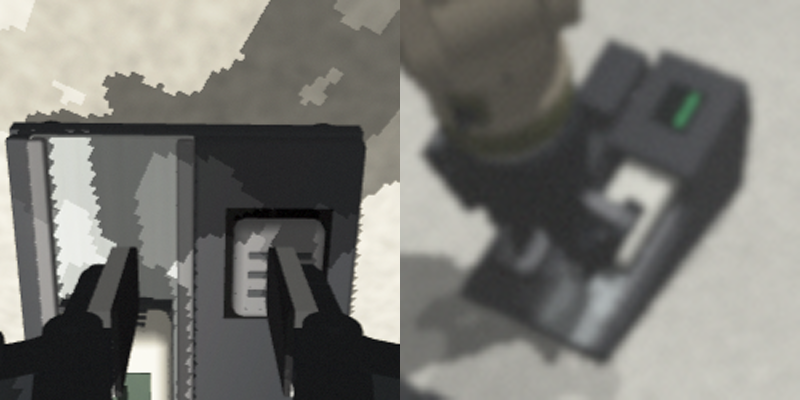

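The logger has sprung out and is resting against the finger: in the side view its white body now reaches the finger, and force along the bed is -1.2 N. I'll press a little deeper so the key travel is clearly past the threshold.

>>> drive_tool(moves=[[[0.001, 0, 0, 0, 0, 0, 145], [0.002, 0, 0, 0, 0, 0, 145], [0.0025, 0, 0, 0, 0, 0, 145], [0.0025, 0, 0, 0, 0, 0, 145], [0.0025, 0, 0, 0, 0, 0, 145]]])

```text
clock: 6.08
tcp_pos: [0.5896, 0.0108, 0.0286]
orientation: [0.786, -0.14, 0.571, 0.193]
wrist_force: [-2.8, -1.7, 4.0]
finger_gap: 0.0367
```

```bash
python3 look.py l5; python3 - <<'E'
from workcell import readout,cams,finder
from h import *
F=[]; 
for i in range(8):
    im=cams.read_camera("top"); F.append(bedR(.49).T@readout.get_state()["wrist_force"])
print(np.mean(F,0),np.std(F,0))
cv2.imwrite("pics/t5.png",cv2.resize(im[125:225,225:335],None,fx=5,fy=5,interpolation=cv2.INTER_CUBIC))
E
```

```text
6.075 tcp in bed [-0.0297  0.0244  0.004 ] F bed [-1.85505013 -0.17063714  4.76691927] 0.03672984558246051 0.0014997295061332885
[ 0.004   0.0006  0.0007 -0.0036 -0.      0.0004]
[-1.19179678  0.01777095  3.52267606] [0.51342777 0.35681128 0.43913103]
```

View pics/l5.png

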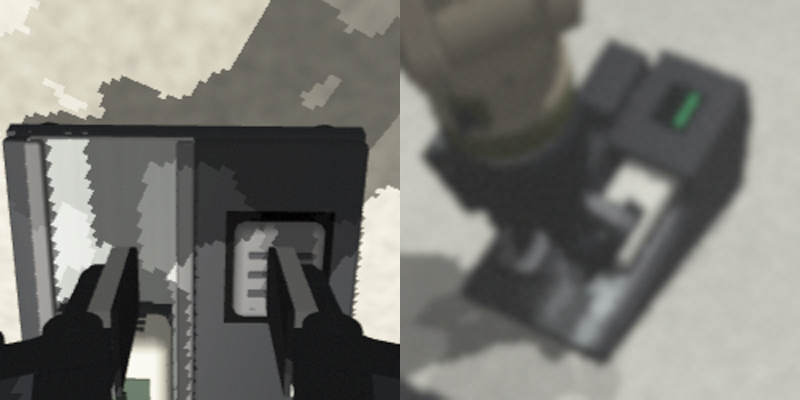

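View pics/t5.png

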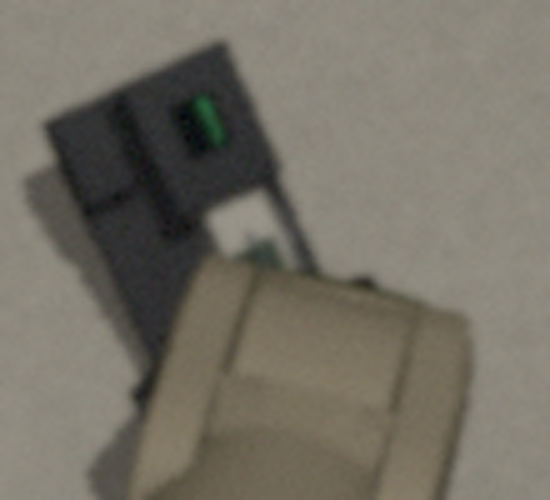

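```bash
python3 -c "
from workcell import env
print(env.hand_in())"
```

```text
the job is handed in; nothing more can be done
None
```

I pressed the eject key on the larger dock with one finger while the other finger stood in the bed. The logger sprang out against that finger, and I handed the job in, still holding it, at about 6.6 s. No verdict was reported.

**Last checks:**
- **Key:** the catch let go, so travel had reached about 4 mm. I then pressed 2.5 mm further. The averaged force square to the bed was 3.5 N, which by the spring values means about 5 mm of travel.
- **Logger:** the pictures after the release and after the extra press show it in the same place, lying straight between the rails. I estimate it is about 18 mm out, from where the finger stands. The force along the bed averaged -1.2 N, so it was leaning on the finger.
- **Other things on the bench:** I never moved near the spare logger, cups or spoon, but I took no last picture to check them.

**What disagreed:**
- The fits of the dock pose differed by about 3 mm in x, 1.5° in yaw and 4 mm in height. I therefore set the pressing depth by force and small steps.
- Force readings scatter by about 0.5 N, so the force figures are rough.

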